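# Fold the measuring stick and slide it into its pocket

### The job

Fold up the three-leaf measuring stick: first close the inner (end) leaf fully against the middle leaf while the middle leaf still stands open, then close both of them fully against the steel stock. Then set the folded stick flat on the blank end of its storage board, lengthways across the board, and slide it along the board until it drops into the pocket and lies flat in it; let go and leave the cups and the teapot where they are.

Things in the scene. Friction and masses are not known exactly. Their poses are not given: they have to be found in the camera images.
- stick: Steel stock of the folding stick: bar 116 mm long (its x), 16 wide (y), 14 thick (z, up), lying loose on the worktop; origin at its underside centre. Whole stick about 0.27 kg. All three leaves lie flat, equally thick, side by side, on upright pins; the hinges turn lightly and stay where left, no latch.
- pack_mid (a point): Point fixed to the stock, 17 mm along its +y from its origin; axes as the stock's. Underside centre of the folded pack, which is 116 mm long (x +-58 here), 50 wide (y +-25 here) and 14 thick: stock, inner leaf, middle leaf in this order, with 1 mm gaps (the inner leaf is shorter).
- hinge_mid (a point): Upright pin that joins the middle leaf to the stock, at the stock's +x end (x +51, y +17 mm in the stock's frame), underside. Axes as the stock's.
- mid_leaf (a joint): Angle of the middle (light wood) leaf to the stock, rad: 0 = folded parallel to the stock (stop), about 1.6 = square to it, 2.2 = stop at most open. Seen from above it opens clockwise. Starts at 1.4 to 1.8.
- mid_tip (a point): Underside centreline of the middle leaf at its far end, 95 mm along from hinge_mid and offset 17 mm sideways. Middle leaf's axes: x runs along the leaf from this end towards hinge_mid, y to its outer side (away from inner leaf and stock). Leaf 16 mm wide (y +-8 here), 14 thick, wood 88 long.
- hinge_inner (a point): Upright pin that joins the inner leaf to the far end of the middle leaf, underside. Axes as the middle leaf's.
- inner_leaf (a joint): Angle of the inner (light wood) leaf to the middle leaf, rad: 0 = folded against the middle leaf's inner side (stop), larger = opened, 2.2 = stop. Seen from above it opens clockwise. Starts at 1.1 to 1.5.
- inner_tip (a point): Underside centreline of the inner leaf at its free end, 81 mm along from hinge_inner and offset 8.5 mm sideways. Inner leaf's axes: x from hinge_inner outwards to this end; y to the side that comes against the middle leaf (push on the -y side, towards +y, to fold it). Leaf 16 mm wide (y +-8 here), 14 thick, wood 74 long.
- board: Wooden board, fixed, 200 (x) by 160 (y) by 12 mm, origin at underside centre, z up. Top level at 12 mm but for slots at both x ends (up to 26 mm wide) and one pocket in the +x half, 56 mm along x, 122 along y (centred on y 0), floor at 5 mm. Pocket centre lies unmeasured between x +22 and +45 mm. Blank end: flat from x -60 to -6 mm at least. Stick lies along y, either way round, 7 mm proud.
- cup_1: Small plain clay cup, 59 mm wide, 61 mm high, standing loose beyond the board; a bystander. Origin at its underside centre.
- cup_2: Small white cup, 59 mm wide, 53 mm high, standing loose; a bystander. Origin at its underside centre.
- teapot_3: Small pale green teapot with a tall bail handle, 88x72x112 mm, standing loose left of the board; a bystander. Origin at its underside centre.
Not all that is in view belongs to the job. Of the things that look like the stick, the larger one is meant.

How it is judged:
On the way, in this order (a step that is already met when the one before it is completed fails the run):
1. the inner leaf is folded against the middle leaf (within 0.12 rad) while the middle leaf is still open by more than 0.6 rad (value of joint inner_leaf below 0.12 rad and value of joint mid_leaf above 0.6 rad), for 0.1 s.
2. both leaves are folded against the stock (within 0.12 rad each) (value of joint each of inner_leaf, mid_leaf below 0.12 rad), for 0.1 s.
3. the folded stick lies level on the top of the board's blank end, across the board (value of joint each of inner_leaf, mid_leaf below 0.15 rad and z of pack_mid in the frame of board between 0.0095 and 0.0155 m and x of pack_mid in the frame of board between -0.085 and 0 m and y of pack_mid in the frame of board between -0.035 and 0.035 m and angle between the x axis of stick and the y axis of board, either way round below 0.25 rad), for 0.15 s.
At the end, for the whole second after the job is handed in: The stick is folded (both joints under 0.15 rad) and lies level (within 2 degrees), at rest, in the pocket: underside within 2.5 mm of the pocket floor, pack centre 12 to 55 mm along the board's +x and within 12 mm of y 0, its length along the board's y within 0.1 rad (value of joint each of inner_leaf, mid_leaf below 0.15 rad and z of pack_mid in the frame of board between 0.002 and 0.0075 m and angle between stick's own z axis and vertical below 0.035 rad and x of pack_mid in the frame of board between 0.012 and 0.055 m and y of pack_mid in the frame of board between -0.012 and 0.012 m and angle between the x axis of stick and the y axis of board, either way round below 0.1 rad and linear speed of stick below 0.02 m/s); the robot touches nothing.
It fails at once if a cup or the teapot is pushed away (more than 25 mm) (distance of any of cup_1, cup_2, teapot_3 from where it was at the start of the episode above 0.025 m).
It also fails if it takes over 67 s, if anything falls off the work surface, if the arm or the gripper's body presses on something with over 40 N, if the wrist force passes 120 N, or if a joint passes its speed limit or range.

### The arm

A 6-joint arm with a two-finger parallel gripper is mounted at the origin on the work surface; the furniture and walls round the work are solid. World frame = base frame: x ahead of the robot, y to its left, z up, the work surface at z = 0. Lengths are in m, angles in rad, forces in N, time in s.
With the tool pointing down it reaches from about 0.4 to 0.825 m from the base axis. Payload 7 kg.
Tool frame: the origin (TCP) lies on the centre line of the jaws, within the pads' length; the fingertips stand tip_reach ahead of it and the grasp point (between the pads) is the TCP (tip_reach is the distance from the TCP to the fingertips, in m); z points along the fingers, y is the line along which they close (so a half turn about z gives the same grasp; the last joint's range is limited). The gripper opens to 88 mm and grips with 3 to 60 N. Pads are 19 mm wide; open, the fingers measure 130 mm over their backs; the gripper's body (78 mm by 193 mm) begins 47 mm behind the grasp point.
Start: joints at [-0.992, 0.359, 0.012, 0, -1.224, -0.288], TCP at [0.194, -0.647, 0.246] pointing down, gripper open.
Joint ranges: [-3.07, 3.07], [-1.43, 2.12], [-1.02, 1.25], [-3.03, 1.67], [-3.05, -0], [-3.03, 3.03]. Speed limits (rad/s): [2.39, 2.39, 3.01, 3.14, 3.14, 3.14].

### API

Orientations are given as [roll, pitch, yaw] about the fixed x, y, z axes, in that order (R = Rz(yaw) Ry(pitch) Rx(roll)).
In Python, from station import get_state, grab_frame, calibration, job_done, find_in, mark_of, tip_reach gives the robot as it stands.
- The arm moves only by the shell command python3 -m handwheel 'ROWS' [OPENING] [FORCE]. ROWS is JSON, a list of rows, each an object with "delta_pos": the shift along the world's x, y, z in units of 30 mm (1.0 is 30 mm), a list of three; "dr": the turn, a rotation vector about the world's x, y, z in degrees, a list of three. In form: [{"delta_pos": [tx, ty, tz], "dr": [rx, ry, rz]}, ...]. A call has 1 to 10 rows; each row shifts and turns the commanded pose from where the row before left it; what a row does not reach is not made up. A row lasts 1/10 s, in which the tool goes at most 50 mm and 8.59 degrees, less where a joint would pass 70% of its speed; a pose out of reach is approached as far as the arm can. A call is refused whole if a number of a shift passes 1 or a number of a turn 8.59, either way. A call with a gripper value outside its range is refused whole. OPENING is the closure, from -1 (fully open) to 1 (shut), set as the call begins (- or left out, the last holds). The fingers move at their own pace and stop on an object; FORCE is the grip in N (left out, the last holds). Time passes only in rows, so rows that do not move let the fingers close. It gives the time, the measured TCP pose, the force, the opening and the grip force at its end, in the units of the state.
- get_state(): the state, without advancing time (a new reading comes with each control period).
- grab_frame(name): name is "scene" or "top" or "wrist"; returns the picture (384x512x3 uint8, red, green, blue); there is no depth.
- calibration(name): a dict with "fx", "fy", "cx", "cy" (pixels), "extrinsics" (4x4, takes a point from world to camera coordinates). Camera axes: x right, y down, z forward; pixel columns grow to the right and rows downward; lengths in m; the calibration is good to about 2 mm. A picture is of the moment at which its call begins: read the wrist's pose just before it. calibration takes no time and is no camera call; for the wrist camera it gives the pose at the moment of the call.
- job_done(): hands the job in; it is judged then, once.
Trained networks look in the newest picture that a camera, given by its name, has taken for a name from the list of things; names that differ only in an ending like _2 or _b are one class to them, and where a whole thing is asked for, a point or a joint stands for the part that bears it (a point fixed in the world has none). Each returns a list of dicts, best first, with "conf" (0 to 1); they miss things now and then, are a little off and sometimes report something else, mostly with a low value. They report only what shows in the picture. A call takes as long as a camera call. They do not tell look-alikes from the thing itself.
- find_in(camera, query): "location" ([column, row] in pixels, amid what is visible of it).
- mark_of(camera, query): "location" ([column, row] in pixels: a listed point, or the origin of a listed thing).
The state is a dict: "t": time; "q": joint angles; "qd": joint speeds; "joint_efforts": joint torques, N m; "eef_pos": TCP position; "ee_rot": TCP orientation; "force": force on the tool from outside, world axes, zero at the start; "moment": the same for the moment, N m; "width": finger opening in m; "gripper_force": force on a finger pad.
Only numpy, scipy, OpenCV 4.12 (cv2) and the standard library are available. Lean on these libraries where they do the work, as an engineer would, in place of code of your own. Each camera call takes 0.05 s, during which the arm holds its last target. There are 200 camera calls.

## Working session

There is one attempt and no reset: what is moved stays moved. The work goes in short steps, Python scripts to look and compute and a shell command to move; the robot and the scene stay as the last step left them, time stands still between calls to the robot, and variables do not carry over. Pictures are saved under pics/ and viewed, at most 10 in all, crops included, and the job is handed in when it is done.

```bash
mkdir -p pics
cat > h.py <<'E'
import numpy as np, cv2
from station import *
def ray(cam,px,z):
    c=calibration(cam);E=np.array(c["extrinsics"]);R,t=E[:3,:3],E[:3,3]
    d=R.T@np.array([(px[0]-c["cx"])/c["fx"],(px[1]-c["cy"])/c["fy"],1]);o=-R.T@t
    return o+d*(z-o[2])/d[2]
def proj(cam,P):
    c=calibration(cam);E=np.array(c["extrinsics"]);p=E[:3,:3]@np.array(P)+E[:3,3]
    return [c["fx"]*p[0]/p[2]+c["cx"],c["fy"]*p[1]/p[2]+c["cy"]]
def snap(cam,name=None):
    f=grab_frame(cam)
    if name: cv2.imwrite(f"pics/{name}.png",cv2.cvtColor(f,cv2.COLOR_RGB2BGR))
    return f
E
python3 - <<'E'
from h import *
a=snap("top");b=snap("scene")
cv2.imwrite("pics/a.png",cv2.cvtColor(cv2.resize(a,(800,600),interpolation=cv2.INTER_CUBIC),cv2.COLOR_RGB2BGR))
cv2.imwrite("pics/b.png",cv2.cvtColor(b,cv2.COLOR_RGB2BGR))
print(get_state(),tip_reach)
for q,z in [("stick",0),("pack_mid",0),("hinge_mid",0),("mid_tip",0),("hinge_inner",0),("inner_tip",0),("board",0),("cup_1",0),("teapot_3",0)]:
    for r in mark_of("top",q)[:3]: print(q,np.round(r["location"]),round(r["conf"],2),ray("top",r["location"],z).round(4))
E
```

```text
{'t': 0.1, 'q': array([-9.91911261e-01,  3.59341831e-01,  1.11724595e-02, -2.89019829e-04,
       -1.22409320e+00, -2.88092609e-01]), 'qd': array([ 0.00128353, -0.00191347,  0.00238882,  0.00203935,  0.00031248,
        0.00020099]), 'joint_efforts': array([-6.31853782e-04, -5.84162915e+01,  2.93750364e+01,  7.01543257e+00,
        1.01617942e-02, -6.77601702e-05]), 'eef_pos': array([ 0.19338717, -0.64629395,  0.24471225]), 'ee_rot': array([ 3.14010964e+00, -1.56116104e-04, -2.85089849e+00]), 'force': array([-0.4592733 ,  0.35329152,  0.76924259]), 'moment': array([-0.00586649,  0.06727597, -0.01215972]), 'gripper_force': 0.0, 'width': 0.0874356731706302} 0.019
stick [273. 196.] 0.82 [ 0.5406 -0.3486  0.    ]
stick [191. 223.] 0.69 [ 0.4621 -0.0134  0.    ]
stick [239. 194.] 0.68 [ 0.563  -0.2128  0.    ]
pack_mid [269. 202.] 0.55 [ 0.5177 -0.3283  0.    ]
hinge_mid [261. 190.] 0.9 [ 0.5712 -0.3019  0.    ]
mid_tip [240. 194.] 0.74 [ 0.5613 -0.2179  0.    ]
hinge_inner [238. 196.] 0.52 [ 0.5559 -0.2082  0.    ]
inner_tip [245. 212.] 0.48 [ 0.4873 -0.2302  0.    ]
board [191. 222.] 0.94 [ 0.4645 -0.0143  0.    ]
cup_1 [213. 181.] 0.57 [ 0.6245 -0.1103  0.    ]
cup_1 [227. 170.] 0.5 [ 0.6661 -0.1722  0.    ]
```

View pics/a.png

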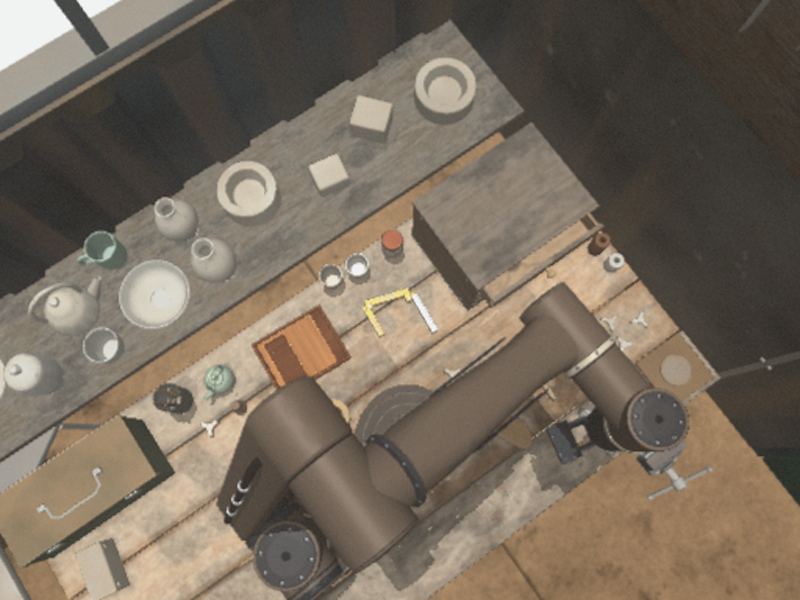

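View pics/b.png

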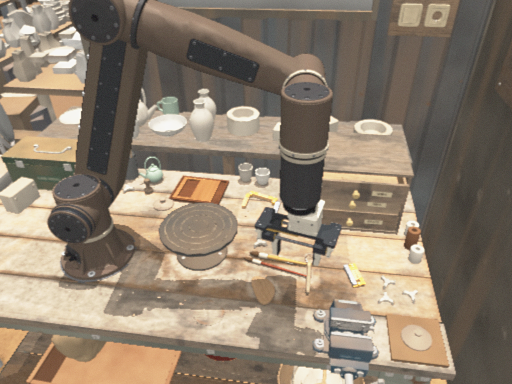

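The large stick, with a white stock at (425,312) and yellow leaves at (388,298) and (374,318) in the enlarged top view, is at about (0.54,-0.30). The only look-alike is the small yellow/white one at scene (355,275), which I reject as smaller. The board is at (300,347), the cups at (331,277) and (357,265), and the teapot at (219,380). I'll move the wrist camera over the stick for the close crop.

```bash
python3 -m handwheel '[{"delta_pos":[0.9,1,0],"dr":[0,0,0]},{"delta_pos":[0.9,1,0],"dr":[0,0,0]},{"delta_pos":[0.9,1,0],"dr":[0,0,0]},{"delta_pos":[0.9,1,0],"dr":[0,0,0]},{"delta_pos":[0.9,1,0],"dr":[0,0,0]},{"delta_pos":[0.9,1,0],"dr":[0,0,0]},{"delta_pos":[0.9,1,0],"dr":[0,0,0]},{"delta_pos":[0.9,1,0],"dr":[0,0,0]},{"delta_pos":[0.9,1,0],"dr":[0,0,0]},{"delta_pos":[0.9,1,0.5],"dr":[0,0,0]}]' -1 20
python3 -m handwheel '[{"delta_pos":[0,0,0],"dr":[0,0,0]},{"delta_pos":[0,0,0],"dr":[0,0,0]}]'
cat > m.py <<'E'
from h import *
import sys
def meas(names,cam="wrist",z=0,n=2):
    for q in names:
        for r in mark_of(cam,q)[:n]: print(q,np.round(r["location"]),round(r["conf"],2),ray(cam,r["location"],z).round(4))
E
python3 - <<'E'
from m import *
s=get_state();print(s["t"],s["eef_pos"],s["ee_rot"])
f=snap("wrist","c")
meas(["stick","pack_mid","hinge_mid","mid_tip","hinge_inner","inner_tip","board","cup_1","teapot_3"])
E
```

```text
t: 1.55
eef_pos: [0.4635, -0.3447, 0.2591]
ee_rot: [3.139, -0.002, -2.851]
force: [1.0, -1.0, 1.0]
width: 0.0877
gripper_force: 0.0
t: 1.75
eef_pos: [0.4643, -0.3458, 0.2609]
ee_rot: [-3.141, 0.001, -2.849]
force: [0.5, -0.1, -0.7]
width: 0.0876
gripper_force: 0.0
1.75 [ 0.46431249 -0.34580339  0.26092361] [-3.14121467e+00  7.13316483e-04 -2.84863064e+00]
stick [249. 220.] 0.64 [ 0.5296 -0.3366  0.    ]
pack_mid [263. 217.] 0.71 [ 0.5204 -0.3206  0.    ]
pack_mid [247. 218.] 0.39 [ 0.5279 -0.3397  0.    ]
hinge_mid [265. 256.] 0.85 [ 0.5731 -0.3021  0.    ]
inner_tip [341. 203.] 0.94 [ 0.474  -0.2293  0.    ]
```

View pics/c.png

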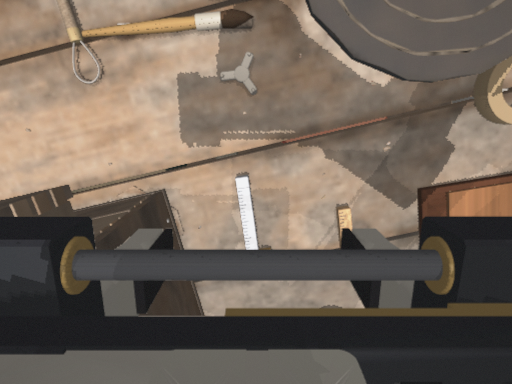

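The close view confirms the large stick: ruled steel stock from (242,178) to (252,250), with the leaf end at (345,207). The gripper hides the rest, so I'll move +x to see all of it.

```bash
python3 -m handwheel '[{"delta_pos":[0.9,0.6,0],"dr":[0,0,0]},{"delta_pos":[0.9,0.6,0],"dr":[0,0,0]},{"delta_pos":[0.9,0.6,0],"dr":[0,0,0]},{"delta_pos":[0.9,0.6,0.3],"dr":[0,0,0]},{"delta_pos":[0.9,0.6,0.3],"dr":[0,0,0]},{"delta_pos":[0,0,0],"dr":[0,0,0]},{"delta_pos":[0,0,0],"dr":[0,0,0]}]'
python3 - <<'E'
from m import *
s=get_state();print(s["t"],s["eef_pos"],s["ee_rot"])
f=snap("wrist","d")
meas(["stick","pack_mid","hinge_mid","mid_tip","hinge_inner","inner_tip","board"])
E
```

```text
t: 2.95
eef_pos: [0.5989, -0.2562, 0.2781]
ee_rot: [3.141, -0.001, -2.85]
force: [0.4, -0.5, 0.3]
width: 0.0875
gripper_force: 0.0
2.95 [ 0.59885959 -0.25616097  0.27808045] [ 3.14123204e+00 -5.62888744e-04 -2.84976221e+00]
stick [209.  95.] 0.93 [ 0.5284 -0.3381  0.    ]
pack_mid [222.  96.] 0.64 [ 0.5252 -0.3221  0.    ]
pack_mid [229. 135.] 0.52 [ 0.5684 -0.3022  0.    ]
hinge_mid [230. 134.] 0.59 [ 0.5665 -0.301   0.    ]
mid_tip [303. 152.] 0.6 [ 0.5624 -0.204   0.    ]
hinge_inner [309. 149.] 0.83 [ 0.5561 -0.1982  0.    ]
inner_tip [310.  81.] 0.9 [ 0.4782 -0.2244  0.    ]
inner_tip [230. 135.] 0.37 [ 0.5685 -0.3003  0.    ]
board [309.  78.] 0.69 [ 0.475  -0.2264  0.    ]
```

View pics/d.png

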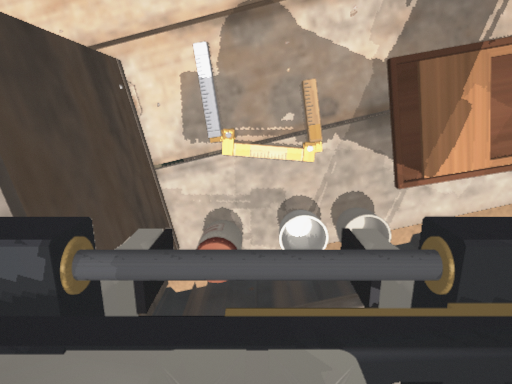

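The picture shows the stock from (202,42) to (214,138), the middle leaf along (228,148)–(312,154), the inner leaf from (315,148) up to (310,82), and cups at (303,237) and (368,233). The board's blank end is nearest to the stick, with its edge from (390,58) to (398,187). Next I'll turn these pixels into positions.

Run:
```python
from m import *
R=lambda p,z=.014: ray("wrist",p,z)[:2].round(4)
for n,p,z in [("stock far",(201,42),.014),("stock near",(214,138),.014),("mid L",(224,148),.014),("mid R",(313,156),.014),("hin",(317,148),.014),("intip",(309,80),.014),("cab a",(120,62),0),("cab b",(155,165),0),("cab b'",(155,165),.12),("cup2 rim",(303,237),.053),("cup3",(368,233),.06),("bd1",(390,58),.012),("bd2",(398,187),.012),("slot in",(420,120),.012),("pocket edge",(490,120),.012)]: print(n,R(p,z))
import json
f=find_in("wrist","cup_1");print(f)
grab_frame("top")
for q in ["cup_1","cup_2","teapot_3","board"]:
  print(q,[(r["location"],round(r["conf"],2),ray("top",r["location"],0 ).round(3)) for r in mark_of("top",q)[:3]])
```

```text
stock far [ 0.4755 -0.3598]
stock near [ 0.5768 -0.3177]
mid L [ 0.5851 -0.3026]
mid R [ 0.5629 -0.1931]
hin [ 0.552  -0.1915]
intip [ 0.4791 -0.227 ]
cab a [ 0.523  -0.4513]
cab b [ 0.634  -0.3843]
cab b' [ 0.6055 -0.3529]
cup2 rim [ 0.6562 -0.1805]
cup3 [ 0.6271 -0.1103]
bd1 [ 0.4287 -0.1438]
bd2 [ 0.5695 -0.0745]
slot in [ 0.4838 -0.0814]
pocket edge [0.4593 0.0008]
[{'location': [306.5, 231.7], 'conf': 0.73}, {'location': [358.1, 219.6], 'conf': 0.59}]
cup_1 [([212.2, 179.2], 0.54, array([ 0.633, -0.109,  0.   ]))]
cup_2 [([212.2, 179.2], 0.54, array([ 0.633, -0.109,  0.   ]))]
teapot_3 [([137.5, 244.0], 0.54, array([0.398, 0.201, 0.   ]))]
board [([192.3, 225.5], 0.74, array([ 0.452, -0.018,  0.   ]))]
```

```bash
python3 -m handwheel '[{"delta_pos":[-0.27,0.28,-0.5],"dr":[0,0,8]},{"delta_pos":[-0.27,0.28,-0.5],"dr":[0,0,8]},{"delta_pos":[-0.27,0.28,-0.5],"dr":[0,0,8]},{"delta_pos":[-0.27,0.28,-0.5],"dr":[0,0,8]},{"delta_pos":[-0.27,0.28,-0.5],"dr":[0,0,8]},{"delta_pos":[-0.27,0.28,-0.5],"dr":[0,0,7]},{"delta_pos":[0,0,0],"dr":[0,0,0]},{"delta_pos":[0,0,0],"dr":[0,0,0]}]'
python3 - <<'E'
from m import *
print(get_state()["q"].round(2))
f=snap("wrist")
meas(["hinge_mid","mid_tip","hinge_inner","inner_tip"],n=1)
f=snap("scene")
meas(["hinge_mid","mid_tip","hinge_inner","inner_tip"],cam="scene",n=1)
E
```

```text
t: 4.45
eef_pos: [0.5503, -0.2064, 0.1891]
ee_rot: [-3.141, -0.0, -2.033]
force: [-0.1, -0.6, 0.1]
width: 0.0875
gripper_force: 0.0
[-0.03  0.26 -0.27  0.   -1.05 -0.44]
hinge_mid [197. 100.] 0.82 [ 0.5685 -0.3035  0.    ]
mid_tip [247. 183.] 0.6 [ 0.5614 -0.2076  0.    ]
hinge_inner [254. 188.] 0.87 [ 0.5571 -0.1996  0.    ]
inner_tip [312. 132.] 0.56 [ 0.4795 -0.225   0.    ]
hinge_mid [273. 205.] 0.85 [ 0.5629 -0.3049 -0.    ]
mid_tip [351. 270.] 0.58 [ 0.4441 -0.697   0.    ]
hinge_inner [355. 268.] 0.74 [ 0.459  -0.7024  0.    ]
inner_tip [242. 207.] 0.54 [ 0.4807 -0.221   0.    ]
```

```bash
python3 -m handwheel '[{"delta_pos":[0.02,-0.05,-1],"dr":[0,0,0]},{"delta_pos":[0.02,-0.05,-1],"dr":[0,0,0]},{"delta_pos":[0,0,-1],"dr":[0,0,0]},{"delta_pos":[0,0,-1],"dr":[0,0,0]},{"delta_pos":[0,0,-0.8],"dr":[0,0,0]},{"delta_pos":[0,0,-0.7],"dr":[0,0,0]},{"delta_pos":[0,0,0],"dr":[0,0,0]},{"delta_pos":[0,0,0],"dr":[0,0,0]}]'
python3 - <<'E'
from m import *
f=snap("scene")[150:260,190:340]; w=snap("wrist")
a=np.vstack([cv2.resize(f,(512,376),interpolation=cv2.INTER_CUBIC)[:215],w]);cv2.imwrite("pics/e.png",cv2.cvtColor(a,cv2.COLOR_RGB2BGR))
E
```

```text
t: 5.75
eef_pos: [0.5511, -0.2093, 0.0238]
ee_rot: [3.141, -0.0, -2.03]
force: [-0.5, -1.0, -0.4]
width: 0.0877
gripper_force: 0.0
```

View pics/e.png

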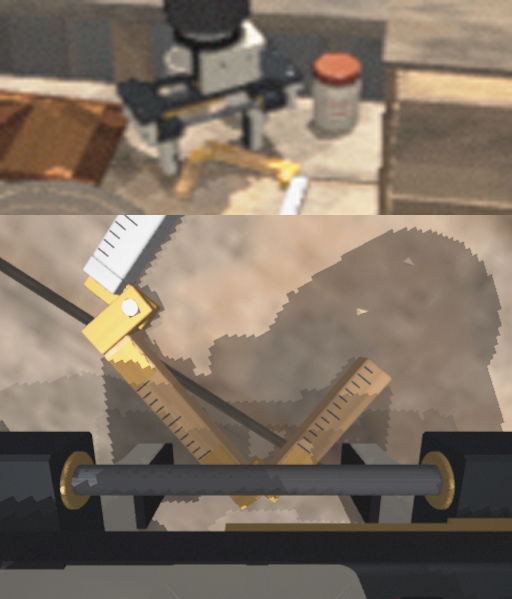

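The fingers straddle the leaves' V evenly, on the outer side of each leaf, with the apex at about (260,500). I'll squeeze gently.

```bash
Z='{"delta_pos":[0,0,0],"dr":[0,0,0]}'; python3 -m handwheel '[{"delta_pos":[0,0,0],"dr":[0,0,0]},{"delta_pos":[0,0,0],"dr":[0,0,0]},{"delta_pos":[0,0,0],"dr":[0,0,0]},{"delta_pos":[0,0,0],"dr":[0,0,0]}]' -0.1 8
python3 - <<'E'
from m import *
w=snap("wrist","f")
E
```

```text
t: 6.25
eef_pos: [0.5517, -0.2094, 0.0241]
ee_rot: [-3.14, 0.0, -2.03]
force: [1.0, -0.4, 1.0]
width: 0.0611
gripper_force: 1.4
```

View pics/f.png

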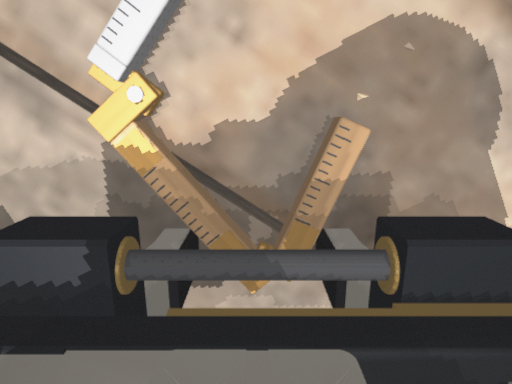

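It's working: both leaves are turning together, with the stock unmoved. I'll keep closing.

```bash
python3 -m handwheel '[{"delta_pos":[0,0,0],"dr":[0,0,0]},{"delta_pos":[0,0,0],"dr":[0,0,0]},{"delta_pos":[0,0,0],"dr":[0,0,0]},{"delta_pos":[0,0,0],"dr":[0,0,0]},{"delta_pos":[0,0,0],"dr":[0,0,0]},{"delta_pos":[0,0,0],"dr":[0,0,0]},{"delta_pos":[0,0,0],"dr":[0,0,0]}]' 0.5 10
python3 - <<'E'
from m import *
snap("wrist")
meas(["stick","hinge_mid","mid_tip","hinge_inner","inner_tip"],n=1)
E
```

```text
t: 7.0
eef_pos: [0.5518, -0.2094, 0.0239]
ee_rot: [-3.14, 0.0, -2.03]
force: [1.8, -1.3, 5.7]
width: 0.0436
gripper_force: 8.6
hinge_mid [199.  87.] 0.9 [ 0.542  -0.2916  0.    ]
hinge_inner [275. 271.] 0.59 [ 0.5508 -0.1874  0.    ]
inner_tip [218. 125.] 0.91 [ 0.5422 -0.2718  0.    ]
```

```bash
python3 -m handwheel '[{"delta_pos":[0,0,0],"dr":[0,0,0]},{"delta_pos":[0,0,0],"dr":[0,0,0]},{"delta_pos":[0,0,0],"dr":[0,0,0]}]' 0.5 10
python3 - <<'E'
from m import *
snap("wrist","g")
E
```

```text
t: 7.6
eef_pos: [0.5517, -0.2094, 0.0239]
ee_rot: [-3.14, 0.0, -2.03]
force: [4.0, -2.9, 4.8]
width: 0.044
gripper_force: 8.6
```

View pics/g.png

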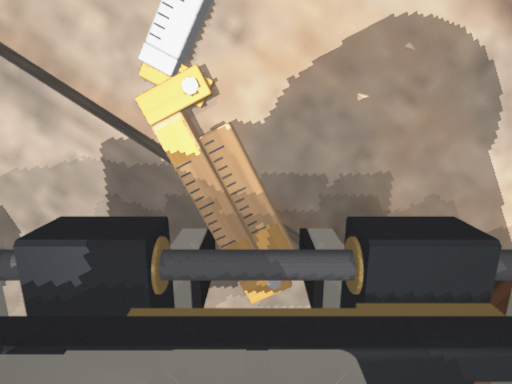

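The inner leaf is nearly closed, but the pair, running from (180,130) to (265,290), is skewed to the pads. I'll open slightly, turn about 26°, and squeeze again.

```bash
python3 -m handwheel '[{"delta_pos":[0,0,0],"dr":[0,0,0]},{"delta_pos":[0,0,0],"dr":[0,0,0]},{"delta_pos":[0,-0.15,0],"dr":[0,0,6.5]},{"delta_pos":[0,-0.15,0],"dr":[0,0,6.5]},{"delta_pos":[0,-0.15,0],"dr":[0,0,6.5]},{"delta_pos":[0,-0.15,0],"dr":[0,0,6.5]}]' -0.25 10
python3 -m handwheel '[{"delta_pos":[0,0,0],"dr":[0,0,0]},{"delta_pos":[0,0,0],"dr":[0,0,0]},{"delta_pos":[0,0,0],"dr":[0,0,0]},{"delta_pos":[0,0,0],"dr":[0,0,0]},{"delta_pos":[0,0,0],"dr":[0,0,0]},{"delta_pos":[0,0,0],"dr":[0,0,0]}]' 0.5 12
python3 - <<'E'
from m import *
snap("wrist")
meas(["stick","hinge_mid","mid_tip","hinge_inner","inner_tip"],n=1)
E
```

```text
t: 8.25
eef_pos: [0.5494, -0.227, 0.0225]
ee_rot: [3.138, 0.001, -1.573]
force: [1.4, -0.3, -0.1]
width: 0.0549
gripper_force: 0.0
t: 8.85
eef_pos: [0.5509, -0.227, 0.0234]
ee_rot: [3.141, 0.0, -1.577]
force: [-0.0, 1.5, -0.7]
width: 0.0329
gripper_force: 11.9
stick [339.  15.] 0.71 [ 0.5128 -0.3361  0.    ]
hinge_mid [272. 117.] 0.67 [ 0.5432 -0.2913  0.    ]
mid_tip [244. 289.] 0.71 [ 0.5585 -0.1972  0.    ]
hinge_inner [258. 301.] 0.6 [ 0.5509 -0.1892 -0.    ]
inner_tip [274. 155.] 0.8 [ 0.542  -0.2725  0.    ]
```

Width is 33 mm, so the inner leaf is fully folded with the middle leaf open by about 0.9 rad. I'll release, lift, and re-measure for the second squeeze.

```bash
python3 -m handwheel '[{"delta_pos":[0,0,0],"dr":[0,0,0]},{"delta_pos":[0,0,0],"dr":[0,0,0]},{"delta_pos":[0,0,1],"dr":[0,0,0]},{"delta_pos":[0,0,1],"dr":[0,0,0]},{"delta_pos":[0,0,1],"dr":[0,0,0]},{"delta_pos":[0,0,1],"dr":[0,0,0]},{"delta_pos":[0,0.8,1],"dr":[0,0,0]},{"delta_pos":[0,0.8,0],"dr":[0,0,0]},{"delta_pos":[0,0,0],"dr":[0,0,0]},{"delta_pos":[0,0,0],"dr":[0,0,0]}]' -0.3
python3 - <<'E'
from m import *
snap("wrist","i")
meas(["stick","hinge_mid","mid_tip","hinge_inner","inner_tip"],n=1)
E
```

```text
t: 10.15
eef_pos: [0.5511, -0.1789, 0.1738]
ee_rot: [-3.141, 0.0, -1.576]
force: [-1.0, 0.1, 0.5]
width: 0.0571
gripper_force: 0.0
stick [303.   7.] 0.65 [ 0.5098 -0.3351  0.    ]
hinge_mid [267.  61.] 0.79 [ 0.5407 -0.2918  0.    ]
mid_tip [246. 162.] 0.71 [ 0.5609 -0.2002  0.    ]
hinge_inner [257. 171.] 0.68 [ 0.5508 -0.1914  0.    ]
inner_tip [267.  82.] 0.78 [ 0.5409 -0.2742  0.    ]
```

View pics/i.png

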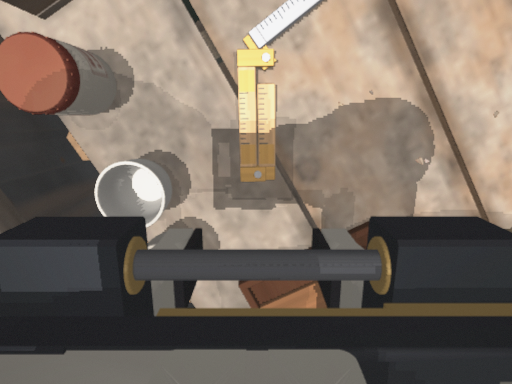

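The inner leaf lies parallel against the middle leaf (hinge at (266,57), pair down to (257,175)). The stock points to the upper right, so the middle leaf is at about 2.18 rad, near its stop. I'll regrip the pair and swing it about hinge_mid, after checking clearances to the wheel and jar.

```bash
python3 - <<'E'
from m import *
for n,p,z in [("wheel top edge",(395/1.5625,383/1.5625),.08),("wheel right",(433/1.5625,415/1.5625),.08),("wheel left",(356/1.5625,420/1.5625),.08),("cab front corner",(474/1.5625,305/1.5625),0),("cab left corner top",(414/1.5625,205/1.5625),.15)]: print(n,ray("top",p,z).round(3))
print("jar",ray("wrist",(40,75),.09),"cup",ray("wrist",(133,190),.055))
E
python3 -m handwheel '[{"delta_pos":[0,-0.65,-1],"dr":[0,0,0]},{"delta_pos":[0,-0.65,-1],"dr":[0,0,0]},{"delta_pos":[0,0,-1],"dr":[0,0,0]},{"delta_pos":[0,0,-1],"dr":[0,0,0]},{"delta_pos":[0,0,-1],"dr":[0,0,0]},{"delta_pos":[0,0,0],"dr":[0,0,0]},{"delta_pos":[0,0,0],"dr":[0,0,0]}]'
python3 -m handwheel '[{"delta_pos":[0,0,0],"dr":[0,0,0]},{"delta_pos":[0,0,0],"dr":[0,0,0]},{"delta_pos":[0,0,0],"dr":[0,0,0]},{"delta_pos":[0,0,0],"dr":[0,0,0]}]' 0.5 12
```

```text
wheel top edge [ 0.345 -0.249  0.08 ]
wheel right [ 0.262 -0.332  0.08 ]
wheel left [ 0.266 -0.149  0.08 ]
cab front corner [ 0.535 -0.469  0.   ]
cab left corner top [ 0.763 -0.332  0.15 ]
jar [ 0.69145133 -0.27088956  0.09      ] cup [ 0.65261849 -0.18569719  0.055     ]
t: 11.15
eef_pos: [0.5507, -0.2186, 0.0227]
ee_rot: [3.14, -0.0, -1.577]
force: [-0.4, 0.4, 0.5]
width: 0.0567
gripper_force: 0.0
t: 11.55
eef_pos: [0.5512, -0.2183, 0.024]
ee_rot: [-3.141, -0.0, -1.577]
force: [0.0, -0.7, 0.9]
width: 0.0328
gripper_force: 12.0
```

```bash
python3 -m handwheel '[{"delta_pos":[-0.36,0.015,0],"dr":[0,0,8.5]},{"delta_pos":[-0.358,-0.038,0],"dr":[0,0,8.5]},{"delta_pos":[-0.348,-0.09,0],"dr":[0,0,8.5]},{"delta_pos":[-0.331,-0.141,0],"dr":[0,0,8.5]},{"delta_pos":[-0.307,-0.188,0],"dr":[0,0,8.5]}]'
python3 -m handwheel '[{"delta_pos":[-0.276,-0.232,0],"dr":[0,0,8.5]},{"delta_pos":[-0.238,-0.27,0],"dr":[0,0,8.5]},{"delta_pos":[-0.196,-0.302,0],"dr":[0,0,8.5]},{"delta_pos":[-0.149,-0.328,0],"dr":[0,0,8.5]},{"delta_pos":[0,0,0],"dr":[0,0,0]},{"delta_pos":[0,0,0],"dr":[0,0,0]}]'
python3 - <<'E'
from m import *
snap("wrist");meas(["stick","hinge_mid","mid_tip","hinge_inner","inner_tip"],n=1)
snap("top");meas(["stick","hinge_mid"],"top",n=2)
E
```

```text
t: 12.05
eef_pos: [0.4998, -0.2315, 0.0239]
ee_rot: [-3.141, -0.0, -0.829]
force: [0.4, -0.5, 0.2]
width: 0.0328
gripper_force: 12.0
t: 12.65
eef_pos: [0.4741, -0.2657, 0.0239]
ee_rot: [3.141, -0.0, -0.246]
force: [-2.0, -2.0, 3.7]
width: 0.0327
gripper_force: 12.0
stick [373. 140.] 0.68 [ 0.5128 -0.3338  0.    ]
hinge_mid [272.  95.] 0.71 [ 0.546  -0.2899  0.    ]
mid_tip [243. 272.] 0.63 [ 0.4581 -0.2523  0.    ]
hinge_inner [258. 285.] 0.83 [ 0.4483 -0.2585  0.    ]
inner_tip [274.  97.] 0.32 [ 0.5448 -0.2905  0.    ]
stick [367. 220.] 0.47 [ 0.4111 -0.7076  0.    ]
stick [273. 203.] 0.44 [ 0.5138 -0.3452  0.    ]
hinge_mid [378. 222.] 0.53 [ 0.4019 -0.7526  0.    ]
hinge_mid [259. 196.] 0.42 [ 0.5491 -0.2902  0.    ]
```

```bash
python3 -m handwheel '[{"delta_pos":[0,0,0],"dr":[0,0,0]},{"delta_pos":[0,0,0],"dr":[0,0,0]},{"delta_pos":[0,0,1],"dr":[0,0,0]},{"delta_pos":[0,0,1],"dr":[0,0,0]},{"delta_pos":[0,0,1],"dr":[0,0,0]}]' -0.3
python3 -m handwheel '[{"delta_pos":[0.64,-0.3,0],"dr":[0,0,8.1]},{"delta_pos":[0.63,-0.3,0],"dr":[0,0,8.1]},{"delta_pos":[0.63,-0.3,0],"dr":[0,0,8.1]},{"delta_pos":[0,0,0],"dr":[0,0,0]},{"delta_pos":[0,0,0],"dr":[0,0,0]}]' -1
python3 - <<'E'
from m import *
snap("wrist","j");meas(["stick","hinge_mid","mid_tip","hinge_inner","inner_tip"],n=1)
snap("scene");meas(["hinge_mid","stick","hinge_inner"],"scene",n=2)
E
```

```text
t: 13.6
eef_pos: [0.4742, -0.265, 0.1142]
ee_rot: [-3.141, 0.001, -0.242]
force: [1.0, -0.1, -0.0]
width: 0.0567
gripper_force: 0.0
t: 14.1
eef_pos: [0.5311, -0.292, 0.1128]
ee_rot: [-3.141, 0.001, 0.18]
force: [0.9, -0.7, 0.1]
width: 0.0865
gripper_force: 0.0
stick [309. 232.] 0.76 [ 0.5103 -0.3384  0.    ]
hinge_mid [261. 183.] 0.96 [ 0.5446 -0.2914  0.    ]
mid_tip [197. 273.] 0.59 [ 0.4564 -0.252   0.    ]
hinge_inner [207. 281.] 0.95 [ 0.4504 -0.2613  0.    ]
inner_tip [249. 203.] 0.73 [ 0.5262 -0.2854  0.    ]
hinge_mid [266. 207.] 0.61 [ 0.5355 -0.2914  0.    ]
hinge_mid [356. 286.] 0.57 [ 0.3958 -0.7393  0.    ]
stick [350. 278.] 0.57 [ 0.4142 -0.7078  0.    ]
hinge_inner [242. 216.] 0.78 [ 0.4417 -0.2527 -0.    ]
hinge_inner [353. 262.] 0.56 [ 0.4807 -0.6836  0.    ]
```

View pics/j.png

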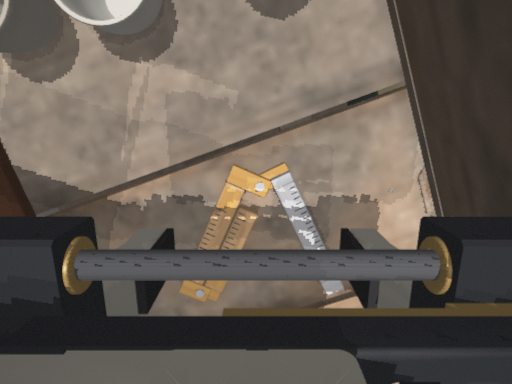

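The stick's V has its hinge at (261,185), the yellow pair pointing left-down to (200,293) and the stock right-down to (335,290), centred between the fingers. I'll lower and squeeze.

```bash
python3 -m handwheel '[{"delta_pos":[0,0,-1],"dr":[0,0,0]},{"delta_pos":[0,0,-1],"dr":[0,0,0]},{"delta_pos":[0,0,-0.95],"dr":[0,0,0]},{"delta_pos":[0,0,0],"dr":[0,0,0]},{"delta_pos":[0,0,0],"dr":[0,0,0]}]'
python3 -m handwheel '[{"delta_pos":[0,0,0],"dr":[0,0,0]},{"delta_pos":[0,0,0],"dr":[0,0,0]},{"delta_pos":[0,0,0],"dr":[0,0,0]},{"delta_pos":[0,0,0],"dr":[0,0,0]},{"delta_pos":[0,0,0],"dr":[0,0,0]},{"delta_pos":[0,0,0],"dr":[0,0,0]}]' 0.3 10
python3 - <<'E'
from m import *
snap("wrist");meas(["stick","hinge_mid","mid_tip","hinge_inner","inner_tip"],n=1)
E
```

```text
t: 15.1
eef_pos: [0.5312, -0.2926, 0.0253]
ee_rot: [-3.141, 0.001, 0.183]
force: [0.5, 0.9, -0.1]
width: 0.0878
gripper_force: 0.0
t: 15.7
eef_pos: [0.5321, -0.2929, 0.0263]
ee_rot: [3.14, -0.002, 0.183]
force: [-0.2, -1.2, 6.2]
width: 0.0502
gripper_force: 9.9
stick [289. 280.] 0.77 [ 0.5115 -0.3143  0.    ]
hinge_mid [253. 195.] 0.71 [ 0.5564 -0.2849  0.    ]
inner_tip [258. 228.] 0.55 [ 0.5386 -0.2913  0.    ]
```

Width is 50 mm, so the pack is folded. I'll slide the fingers to its middle, regrip firmly, lift high and move over the board.

```bash
python3 -m handwheel '[{"delta_pos":[0,0,0],"dr":[0,0,0]},{"delta_pos":[0,0,0],"dr":[0,0,0]},{"delta_pos":[-0.29,-0.053,0],"dr":[0,0,0]},{"delta_pos":[-0.29,-0.053,0],"dr":[0,0,0]},{"delta_pos":[-0.29,-0.053,-0.1],"dr":[0,0,0]},{"delta_pos":[0,0,0],"dr":[0,0,0]}]' -0.45
python3 -m handwheel '[{"delta_pos":[0,0,0],"dr":[0,0,0]},{"delta_pos":[0,0,0],"dr":[0,0,0]},{"delta_pos":[0,0,0],"dr":[0,0,0]},{"delta_pos":[0,0,0],"dr":[0,0,0]},{"delta_pos":[0,0,0],"dr":[0,0,0]}]' 0.3 30
python3 - <<'E'
from m import *
snap("wrist");meas(["stick","hinge_mid"],n=1)
E
```

```text
t: 16.6
eef_pos: [0.503, -0.2972, 0.0215]
ee_rot: [-3.141, 0.002, 0.182]
force: [0.1, 0.3, -0.3]
width: 0.0636
gripper_force: 0.0
t: 17.1
eef_pos: [0.5055, -0.2973, 0.0221]
ee_rot: [3.141, -0.0, 0.183]
force: [0.7, -1.1, 0.8]
width: 0.0489
gripper_force: 29.7
stick [288. 239.] 0.57 [ 0.5105 -0.312   0.    ]
hinge_mid [252. 140.] 0.84 [ 0.5586 -0.284   0.    ]
```

```bash
python3 -m handwheel '[{"delta_pos":[0,0,0.6],"dr":[0,0,0]},{"delta_pos":[0,0,1],"dr":[0,0,0]},{"delta_pos":[0,0,1],"dr":[0,0,0]},{"delta_pos":[0,0,1],"dr":[0,0,0]},{"delta_pos":[0,0.5,1],"dr":[0,0,0]},{"delta_pos":[-0.1,0.8,1],"dr":[0,0,2]},{"delta_pos":[-0.1,0.8,1],"dr":[0,0,2]},{"delta_pos":[-0.2,0.8,1],"dr":[0,0,2]},{"delta_pos":[-0.2,0.8,0.4],"dr":[0,0,2]},{"delta_pos":[-0.2,0.8,0],"dr":[0,0,2]}]'
python3 -m handwheel '[{"delta_pos":[-0.1,0.8,0],"dr":[0,0,2]},{"delta_pos":[-0.1,0.8,0],"dr":[0,0,2]},{"delta_pos":[-0.1,0.8,0],"dr":[0,0,1.7]},{"delta_pos":[-0.1,0.8,0],"dr":[0,0,0]},{"delta_pos":[0,0.6,0],"dr":[0,0,0]},{"delta_pos":[0,0,0],"dr":[0,0,0]},{"delta_pos":[0,0,0],"dr":[0,0,0]}]'
python3 - <<'E'
from m import *
f=snap("wrist");cv2.imwrite("pics/k.png",cv2.cvtColor(cv2.resize(f,(800,600),interpolation=cv2.INTER_CUBIC),cv2.COLOR_RGB2BGR))
c=calibration("wrist");np.savez("k.npz",E=c["extrinsics"]);
meas(["stick","hinge_mid","board","cup_1","teapot_3"],n=2)
E
```

```text
t: 18.25
eef_pos: [0.4813, -0.1612, 0.2639]
ee_rot: [3.141, -0.003, 0.359]
force: [0.3, -0.0, -2.1]
width: 0.0491
gripper_force: 29.8
t: 18.95
eef_pos: [0.4686, -0.0479, 0.2616]
ee_rot: [-3.141, 0.001, 0.458]
force: [-0.6, -0.2, -2.5]
width: 0.049
gripper_force: 29.8
stick [287. 238.] 0.63 [ 0.4032 -0.1246  0.    ]
hinge_mid [254. 141.] 0.91 [ 0.4986 -0.0296  0.    ]
cup_1 [369.  66.] 0.71 [ 0.635 -0.112  0.   ]
cup_1 [431.  75.] 0.71 [ 0.6588 -0.1826  0.    ]
teapot_3 [ 58. 135.] 0.79 [0.4    0.1903 0.    ]
```

View pics/k.png

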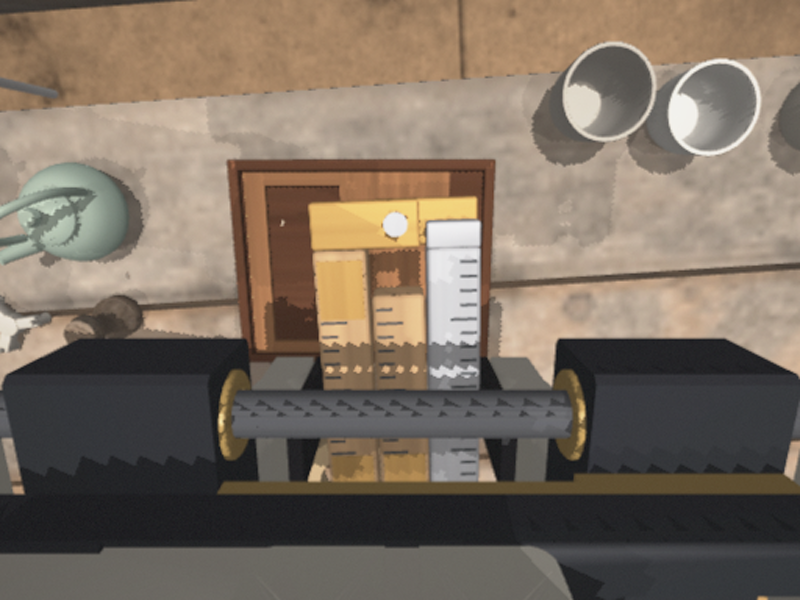

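The view shows the pack squarely folded in the jaws. The board is below it, with far corners at (228,160) and (495,160) and the pocket's dark floor with its far edge along (265,186)–(340,186). The teapot and cups are untouched. I'll work out the board frame and offsets from these.

Run:
```python
from m import *
R=lambda p,z: ray("wrist",np.array(p)/1.5625,z)[:2]
C=lambda p,z:(p,R(p,z).round(4))
tl,tr=R((229,160),.012),R((494,160),.012)
ux=(tl-tr)/np.linalg.norm(tl-tr); uy=np.array([-ux[1],ux[0]])
print("len",np.linalg.norm(tl-tr),"dir",np.degrees(np.arctan2(*ux[::-1])))
mid=(tl+tr)/2; cen=mid+0.08*uy; print("center",cen, "ux",ux)
def B(p): d=np.array(p)-cen; return (np.array([d@ux,d@uy])*1e3).round(1)
for n,p,z in [("pk tl",(265,186),.012),("pk tr",(340,186),.012),("pk tr floor",(340,186),.005),("left bot edge",(243,360),.012),("pk left bot",(274,355),.012)]: print(n,B(R(p,z)))
s=get_state();print("tcp",B(s["eef_pos"][:2]),s["eef_pos"],s["ee_rot"])
# stick: underside z ~ tcp-?; top edges
zt=s["eef_pos"][2]-0.022+0.014
for n,p in [("stock far end L",(427,222)),("stock end R",(480,222)),("plate L",(310,204)),("plate R",(478,198)),("stock low R",(480,480)),("pin",(396,225))]: print(n,B(R(p,zt)))
```

```text
len 0.19678219436553687 dir 116.08438308372632
center [ 0.45614483 -0.02103275] ux [-0.43969438  0.89814746]
pk tl [ 72.9 -61.2]
pk tr [ 16.5 -61.2]
pk tr floor [ 17.4 -61.1]
left bot edge [100.3  77.5]
pk left bot [74.6 73.2]
tcp [-30.6   0.6] [ 0.46902676 -0.0487429   0.26191984] [-3.14148516e+00  2.98171342e-04  4.55658440e-01]
stock far end L [-36.9 -54.5]
stock end R [-52.3 -54.5]
plate L [ -3.1 -59.6]
plate R [-51.4 -61.3]
stock low R [-55.6  30.4]
pin [-27.9 -53.6]
```

The board frame is consistent: length 197 mm, pocket far edge at y -61, pocket x 16.5 to 72.9, so its centre is at about x +45. I'll shift the pack by about +2.4 mm in y and lower it onto the blank end.

```bash
python3 -m handwheel '[{"delta_pos":[-0.04,-0.11,-1],"dr":[0,0,0]},{"delta_pos":[0,0,-1],"dr":[0,0,0]},{"delta_pos":[0,0,-1],"dr":[0,0,0]},{"delta_pos":[0,0,-1],"dr":[0,0,0]},{"delta_pos":[0,0,-1],"dr":[0,0,0]},{"delta_pos":[0,0,-1],"dr":[0,0,0]},{"delta_pos":[0,0,-1],"dr":[0,0,0]},{"delta_pos":[0,0,-0.3],"dr":[0,0,0]},{"delta_pos":[0,0,0],"dr":[0,0,0]},{"delta_pos":[0,0,0],"dr":[0,0,0]}]'
python3 -m handwheel '[{"delta_pos":[0,0,-0.1],"dr":[0,0,0]},{"delta_pos":[0,0,-0.1],"dr":[0,0,0]},{"delta_pos":[0,0,-0.1],"dr":[0,0,0]},{"delta_pos":[0,0,0],"dr":[0,0,0]},{"delta_pos":[0,0,0],"dr":[0,0,0]}]'
```

```text
t: 20.25
eef_pos: [0.4688, -0.0515, 0.044]
ee_rot: [3.141, -0.001, 0.457]
force: [0.1, -0.4, -2.2]
width: 0.0491
gripper_force: 29.8
t: 20.75
eef_pos: [0.468, -0.0515, 0.0342]
ee_rot: [3.142, -0.0, 0.457]
force: [-0.5, -0.7, -1.3]
width: 0.049
gripper_force: 29.8
```

```bash
python3 -m handwheel '[{"delta_pos":[0,0,-0.04],"dr":[0,0,0]},{"delta_pos":[0,0,0],"dr":[0,0,0]}]'
python3 -m handwheel '[{"delta_pos":[0,0,0],"dr":[0,0,0]},{"delta_pos":[0,0,0],"dr":[0,0,0]},{"delta_pos":[0,0,0],"dr":[0,0,0]},{"delta_pos":[0,0,0],"dr":[0,0,0]}]' -0.3
python3 - <<'E'
from m import *
s=get_state();print(s["eef_pos"],s["force"],s["width"])
snap("wrist");c=np.array([.4561,-.0210]);ux=np.array([-.4397,.8981]);uy=np.array([-ux[1],ux[0]])
for q,z in [("stick",.012),("hinge_mid",.012),("board",0)]:
    for r in mark_of("wrist",q)[:1]:
        d=ray("wrist",r["location"],z)[:2]-c;print(q,r["conf"],(d@ux*1e3).round(1),(d@uy*1e3).round(1),r["location"])
E
```

```text
t: 20.95
eef_pos: [0.4681, -0.0515, 0.0341]
ee_rot: [3.141, -0.0, 0.457]
force: [-5.0, 1.4, 15.9]
width: 0.049
gripper_force: 29.7
t: 21.35
eef_pos: [0.468, -0.0515, 0.0328]
ee_rot: [3.142, 0.0, 0.457]
force: [-0.1, -0.0, -0.2]
width: 0.0568
gripper_force: 0.0
[ 0.46797086 -0.05152788  0.0328152 ] [-0.05269889 -0.01807072 -0.17750804] 0.05680415141339137
stick 0.71 -48.7 -1.7 [289.2, 236.3]
hinge_mid 0.77 -28.4 -51.3 [250.7, 141.9]
```

The pack lies flat on the blank end at x about -32, y about 0. I'll regrip lightly and slide it 77 mm towards board +x.

```bash
python3 -m handwheel '[{"delta_pos":[0,0,0],"dr":[0,0,0]},{"delta_pos":[0,0,0],"dr":[0,0,0]},{"delta_pos":[0,0,0],"dr":[0,0,0]}]' 0.3 6
python3 -m handwheel '[{"delta_pos":[-0.19,0.385,0],"dr":[0,0,0]},{"delta_pos":[-0.19,0.385,0],"dr":[0,0,0]},{"delta_pos":[-0.19,0.385,0],"dr":[0,0,0]},{"delta_pos":[-0.19,0.385,0],"dr":[0,0,0]},{"delta_pos":[-0.19,0.385,0],"dr":[0,0,0]},{"delta_pos":[-0.183,0.389,0],"dr":[0,0,0]},{"delta_pos":[0,0,0],"dr":[0,0,0]},{"delta_pos":[0,0,0],"dr":[0,0,0]}]'
python3 - <<'E'
from m import *
s=get_state();c=np.array([.4561,-.0210]);ux=np.array([-.4397,.8981]);uy=np.array([-ux[1],ux[0]])
d=s["eef_pos"][:2]-c;print("tcp",d@ux,d@uy)
snap("wrist")
for q,z in [("stick",.012),("hinge_mid",.012)]:
    for r in mark_of("wrist",q)[:1]:
        d=ray("wrist",r["location"],z)[:2]-c;print(q,r["conf"],(d@ux*1e3).round(1),(d@uy*1e3).round(1),r["location"])
E
```

```text
t: 21.85
eef_pos: [0.4679, -0.0516, 0.0328]
ee_rot: [3.142, 0.0, 0.457]
force: [0.3, 0.0, -1.4]
width: 0.0499
gripper_force: 5.9
t: 22.65
eef_pos: [0.4336, 0.0182, 0.0328]
ee_rot: [-3.142, 0.0, 0.458]
force: [0.2, -0.6, -1.8]
width: 0.0503
gripper_force: 5.9
tcp 0.045105387100550176 0.0029821084035476873
stick 0.69 28.3 -0.9 [289.7, 237.5]
hinge_mid 0.62 47.6 -52.4 [252.8, 139.5]
```

```bash
python3 -m handwheel '[{"delta_pos":[0,0,0],"dr":[0,0,0]},{"delta_pos":[0,0,0],"dr":[0,0,0]},{"delta_pos":[0,0,0],"dr":[0,0,0]},{"delta_pos":[0,0,0.29],"dr":[0,0,0]},{"delta_pos":[0,0,0],"dr":[0,0,0]},{"delta_pos":[0,0,0],"dr":[0,0,0]}]' -0.3
python3 - <<'E'
from m import *
s=get_state();print(s["eef_pos"]);c=np.array([.4561,-.0210]);ux=np.array([-.4397,.8981]);uy=np.array([-ux[1],ux[0]])
snap("wrist")
for q in ["stick","hinge_mid","hinge_inner"]:
    for r in mark_of("wrist",q)[:1]:
      for z in (.005,.012):
        d=ray("wrist",r["location"],z)[:2]-c;print(q,z,r["conf"],(d@ux*1e3).round(1),(d@uy*1e3).round(1),r["location"])
E
python3 -m handwheel '[{"delta_pos":[0,0,0],"dr":[0,0,0]},{"delta_pos":[0,0,0],"dr":[0,0,0]},{"delta_pos":[0,0,0],"dr":[0,0,0]}]' 0.0 3
```

```text
t: 23.4
eef_pos: [0.4343, 0.0181, 0.042]
ee_rot: [-3.142, -0.001, 0.457]
force: [-0.6, 0.5, 0.0]
width: 0.0572
gripper_force: 0.0
[0.43430658 0.01807382 0.04203727]
stick 0.005 0.62 29.5 -0.2 [285.0, 228.8]
stick 0.012 0.62 30.1 -2.7 [285.0, 228.8]
hinge_mid 0.005 0.82 46.2 -49.4 [256.2, 143.0]
hinge_mid 0.012 0.82 46.2 -50.0 [256.2, 143.0]
hinge_inner 0.005 0.8 50.9 51.0 [248.6, 306.8]
hinge_inner 0.012 0.8 50.7 46.5 [248.6, 306.8]
t: 23.9
eef_pos: [0.4339, 0.0179, 0.0415]
ee_rot: [-3.142, 0.0, 0.457]
force: [0.3, -1.0, -0.6]
width: 0.0443
gripper_force: 0.0
```

The fingers closed past 50 mm above z = 22 mm without contact, so the pack has dropped. I'll check that both ends are seated by touching down gently on each.

```bash
python3 -m handwheel '[{"delta_pos":[0,0,0.3],"dr":[0,0,0]},{"delta_pos":[0.5,0.25,0],"dr":[0,0,0]},{"delta_pos":[0.5,0.25,0],"dr":[0,0,0]},{"delta_pos":[0,0,-0.2],"dr":[0,0,0]},{"delta_pos":[0,0,-0.1],"dr":[0,0,0]},{"delta_pos":[0,0,-0.1],"dr":[0,0,0]},{"delta_pos":[0,0,0],"dr":[0,0,0]}]'
python3 -m handwheel '[{"delta_pos":[0,0,0.3],"dr":[0,0,0]},{"delta_pos":[-0.7,-0.34,0],"dr":[0,0,0]},{"delta_pos":[-0.7,-0.34,0],"dr":[0,0,0]},{"delta_pos":[-0.6,-0.3,0],"dr":[0,0,0]},{"delta_pos":[0,0,-0.2],"dr":[0,0,0]},{"delta_pos":[0,0,-0.1],"dr":[0,0,0]},{"delta_pos":[0,0,0],"dr":[0,0,0]}]'
```

```text
t: 24.6
eef_pos: [0.4632, 0.0325, 0.0384]
ee_rot: [3.142, 0.001, 0.457]
force: [-0.3, 0.7, -0.5]
width: 0.044
gripper_force: 0.0
t: 25.3
eef_pos: [0.4045, 0.0037, 0.0386]
ee_rot: [3.141, -0.0, 0.457]
force: [1.1, 1.0, 0.1]
width: 0.0437
gripper_force: 0.0
```

Neither end touches at 19.5 mm, so the pack lies flat. I'll lift clear, take a last check and hand in.

```bash
python3 -m handwheel '[{"delta_pos":[0,0,1],"dr":[0,0,0]},{"delta_pos":[0.4,0.1,1],"dr":[0,0,0]},{"delta_pos":[0.4,0.1,1],"dr":[0,0,0]},{"delta_pos":[0.4,0.1,1],"dr":[0,0,0]},{"delta_pos":[0,0,1],"dr":[0,0,0]},{"delta_pos":[0,0,1],"dr":[0,0,0]},{"delta_pos":[0,0,0],"dr":[0,0,0]},{"delta_pos":[0,0,0],"dr":[0,0,0]}]'
python3 - <<'E'
from m import *
c=np.array([.4561,-.0210]);ux=np.array([-.4397,.8981]);uy=np.array([-ux[1],ux[0]])
snap("wrist")
for q,z in [("stick",.005),("pack_mid",.005),("hinge_mid",.005),("hinge_inner",.005),("inner_tip",.005),("cup_1",0),("teapot_3",0)]:
    for r in mark_of("wrist",q)[:2]:
        p=ray("wrist",r["location"],z)[:2];d=p-c;print(q,round(r["conf"],2),(d@ux*1e3).round(1),(d@uy*1e3).round(1),p.round(3))
print(job_done())
E
```

```text
t: 26.1
eef_pos: [0.4405, 0.0129, 0.2192]
ee_rot: [-3.141, -0.002, 0.457]
force: [-0.2, 0.6, -1.0]
width: 0.044
gripper_force: 0.0
stick 0.63 28.5 -0.4 [0.444 0.005]
pack_mid 0.78 46.2 -1.6 [0.437 0.021]
hinge_mid 0.62 46.2 -49.7 [0.48  0.042]
hinge_inner 0.6 50.2 52.6 [0.387 0.001]
inner_tip 0.73 42.7 -31.5 [0.466 0.031]
cup_1 0.83 -157.5 -119.8 [ 0.633 -0.11 ]
cup_1 0.73 50.1 53.4 [0.386 0.001]
the job is handed in; nothing more can be done
None
```

The stick is folded and lying flat in the pocket, about 46 mm along board +x and within 2 mm of y 0. I handed the job in at about 26 s and have not seen the verdict. The cup beyond the board is where it was at the start. The teapot and the other cup were last seen in place before the stick was set down, and the last look did not find them.

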